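# Right the toppled oil tin against the tool chest

## Robot

A 6-joint arm with a two-finger parallel gripper is mounted at the origin on the work surface. World frame = base frame: x ahead of the robot, y to its left, z up, the work surface at z = 0. Lengths are in m, angles in rad, forces in N, time in s.
With the tool pointing down it reaches from about 0.375 to 0.9 m from the base axis. Payload 3.1 kg.
Tool frame: the origin (TCP) lies at the centre of the arm's flange, where the gripper is bolted on; the fingertips stand 182 mm ahead of it and the grasp point (between the pads) lies 164 mm ahead of it; z points along the fingers, y is the line along which they close (so a half turn about z gives the same grasp; the last joint's range is limited). The gripper opens to 87 mm and grips with 3 to 60 N. Pads are 19 mm wide; open, the fingers measure 117 mm over their backs; the gripper's body (75 mm by 190 mm) begins 51 mm behind the grasp point.
Start: joints at [-1.323, 0.527, 1.433, -0, 1.181, -0.178], TCP at [0.259, -0.569, 0.405] pointing down, gripper open.
Joint ranges: [-3.08, 3.08], [-0.75, 2.2], [0.22, 2.44], [-1.43, 4.57], [0, 2.65], [-2.85, 2.85]. Speed limits (rad/s): [2.79, 2.79, 3.14, 3.14, 3.14, 3.14].

## Interface

Orientations are given as a unit quaternion [x, y, z, w].
In Python, from rig import * gives the robot as it stands.
- The arm moves only by the tool move_arm, never from a script. Its argument "commands" is a list that holds one entry, the list of rows, each a list of 6 numbers: the shift along the tool's x, y, z in units of 40 mm (1.0 is 40 mm), then the turn, a rotation vector about the tool's x, y, z in rad. A call has 1 to 12 rows; each row is the pose to reach, as a shift and turn from the pose commanded when the call began, along the tool's axes at that moment; what a row does not reach only later rows make up. A row lasts 1/8 s, in which the tool goes at most 62.5 mm and 10.7 degrees, less where a joint would pass 70% of its speed; a pose out of reach is approached as far as the arm can. A call with a gripper value outside its range is refused whole. "claw" is the closure, from -1 (fully open) to 1 (shut), so that 0 is half open, set as the call begins (left out, the last holds). The fingers move at their own pace and stop on an object; "squeeze" is the grip in N (left out, the last holds). Time passes only in rows, so rows that repeat a pose let the fingers close. It gives the time, the measured TCP pose, the force, the opening and the grip force at its end, in the units of the state.
- get_obs(): the state, without advancing time (a new reading comes with each control period).
- camera(name): name is "side" or "top" or "wrist"; returns a dict with "pixels" (420x560x3 uint8, blue, green, red), "range_z" (420x560 float32, m along the optical axis (not along the pixel's ray), 0 where there is no reading), "camera_matrix" (3x3 intrinsics, pixels), "D" ([k1, k2, p1, p2, k3] as OpenCV has them; the pictures are not rectified), "extrinsics" (4x4, takes a point from world to camera coordinates). Camera axes: x right, y up, looking along -z (the intrinsics and any distortion apply to the point x, -y, -z); pixel columns grow to the right and rows downward; lengths in m; the calibration is good to about 2 mm. A picture is of the moment at which its call begins.
- hand_in(): hands the job in; it is judged then, once.
The state is a dict: "time": time; "q": joint angles; "joint_velocities": joint speeds; "joint_torque": joint torques, N m; "position": TCP position; "tool_rot": TCP orientation; "ft_force": force on the tool from outside, world axes, zero at the start; "moment": the same for the moment, N m; "grip_width": finger opening in m; "grip_force": force on a finger pad.
Only numpy, scipy, OpenCV 4.12 (cv2) and the standard library are available. Lean on these libraries where they do the work, as an engineer would, in place of code of your own. Each camera call takes 0.05 s, during which the arm holds its last target. There are 200 camera calls.

## Task

A flat finishing-oil tin has toppled and leans with its cap end against the plain long side of the small blue tool chest. Without lifting it off the bench, push its foot in towards the chest so that its top slides up the chest's side, until the tin stands upright by itself on its base close to the chest (a gap of 5 cm or less). Leave the wooden offcut that leans against the same side, and the other tin that already stands upright, as they are.

Things in the scene. Friction and masses are not known exactly. Their poses are not given: they have to be found in the camera images.
- tin: Toppled metal tin, paper labels, black cap 24 mm across, 12 high. 70 mm wide (x), 46 thick (y), 145 from base to shoulder (z); about 0.4 kg. Origin: centre of base. It starts leaning 40 deg from vertical to the chest: base edge at +y on the bench, shoulder edge at +y on the chest, base edge at -y 30 mm up. It slides easily on the chest; at under 17 deg of lean it drops onto its base.
- chest: Blue steel tool chest, fixed: 460 mm long (x), 180 deep (y), 170 high (z up). Origin: centre of underside. Its plain side, where tin and offcut lean, is the upright plane y = -90 mm in its frame; drawers on +y. A sanding block and tape measure lie on it; a low wax jar (60 mm across, 45 high) stands by the plain side halfway along, between tin and offcut.
- offcut: Plain wooden board 60 mm wide (x), 22 thick (y), 180 long (z), its top end leaning on the same side of the chest, about 0.2 m along from the tin; either may be nearer the robot. Origin: centre of its lower end. To be left alone.
- spare: A second tin just like the toppled one, standing upright on the open bench to the right of the chest. Origin at the centre of its base. To be left alone.
Mind the look-alikes: they are no part of the job. Leave any yellow look-alike of the tin alone.

How it is judged:
At the end, for the whole second after the job is handed in: The tin stands at rest on its base on the bench, upright within 10 degrees, anywhere along the chest's plain side, its centre no more than 83 mm from that side (a gap of up to 60 mm) (angle between tin's own z axis and vertical below 0.17 rad and height (world z) of tin below 0.01 m and y of tin in the frame of chest between -0.173 and -0.1 m and x of tin in the frame of chest between -0.23 and 0.23 m and linear speed of tin below 0.02 m/s and angular speed of tin below 0.15 rad/s); the robot touches nothing.
It fails at once if the toppled tin is lifted off the bench (the centre of its base higher than 45 mm) (height (world z) of tin above 0.045 m).
It fails at once if the leaning offcut is shifted by more than 30 mm (distance of offcut from where it was at the start of the episode above 0.03 m).
It fails at once if the standing tin is shifted by more than 30 mm or tipped (distance of spare from where it was at the start of the episode above 0.03 m or angle between spare's own z axis and vertical above 0.2 rad).
It also fails if it takes over 35 s, if anything falls off the work surface, if the arm or the gripper's body presses on something with over 40 N, if the wrist force passes 120 N, or if a joint passes its speed limit or range.

## Working session

There is one attempt and no reset: what is moved stays moved. The work goes in short steps, Python scripts to look and compute and a tool call to move; the robot and the scene stay as the last step left them, time stands still between calls to the robot, and variables do not carry over. Pictures are saved under pics/ and viewed, at most 10 in all, crops included, and the job is handed in when it is done.

Besides the shell and the picture viewer there is one more tool, called after "Emit:" by a JSON object that holds its "api" and its "payload", one argument or row to a line. move_arm: Moves the arm, as the interface text tells. Its arguments: {"type":"object","properties":{"commands":{"type":"array","items":{"type":"array","items":{"type":"array","items":{"type":"number"}}}},"claw":{"type":"number"},"squeeze":{"type":"number"}},"required":["commands"]}

```bash
mkdir -p pics
cat > h.py <<'E'
from rig import *
import numpy as np, cv2
def grab(n):
    c=camera(n); return c
def cloud(c):
    h,w=c["range_z"].shape
    K=np.array(c["camera_matrix"],float);D=np.array(c["D"],float)
    u,v=np.meshgrid(np.arange(w),np.arange(h))
    p=cv2.undistortPoints(np.stack([u,v],-1).reshape(-1,1,2).astype(float),K,D).reshape(h,w,2)
    z=c["range_z"].astype(float)
    P=np.stack([p[...,0]*z,-p[...,1]*z,-z],-1)
    E=np.array(c["extrinsics"]);R,t=E[:3,:3],E[:3,3]
    W=(P-t)@R
    W[z==0]=np.nan
    return W
E
python3 - <<'E'
from h import *
for n in("side","top"):
    c=grab(n);cv2.imwrite(f"pics/{n}1.png",c["pixels"]);W=cloud(c);np.savez(f"{n}1.npz",W=W,im=c["pixels"])
    E=np.array(c["extrinsics"]);print(n,-E[:3,:3].T@E[:3,3])
print(get_obs())
E
```

```text
side [0.07829309 0.57268208 1.02420628]
top [ 0.26912454 -0.10980056  1.53633735]
{'time': 0.1, 'q': array([-1.32248148e+00,  5.28391917e-01,  1.43379322e+00, -2.92176440e-05,
        1.18141713e+00, -1.78501811e-01]), 'joint_velocities': array([-0.00149334, -0.00265626, -0.00232305,  0.0006618 ,  0.00053006,
       -0.00092144]), 'joint_torque': array([-2.18959731e-04, -4.40985131e+01, -1.77149624e+01,  6.33526803e-02,
        5.34025335e-02, -5.51208052e-05]), 'position': array([ 0.25867817, -0.56860819,  0.40385158]), 'tool_rot': array([ 9.77313065e-01,  2.11797460e-01, -4.85685522e-05, -1.00372033e-03]), 'ft_force': array([ 0.32828676,  0.47494866, -0.09721876]), 'moment': array([0.02902886, 0.02632933, 0.00685586]), 'grip_force': 0.0, 'grip_width': 0.08690787725975126}
```

View pics/side1.png

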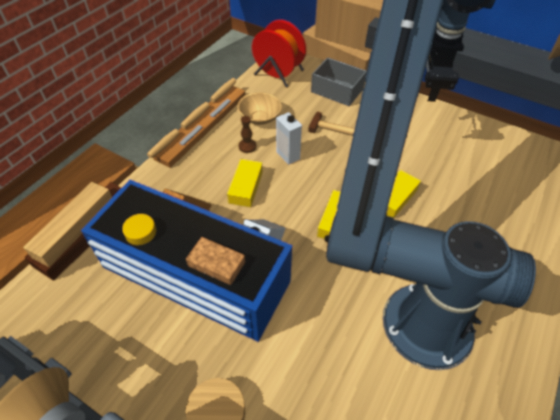

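View pics/top1.png

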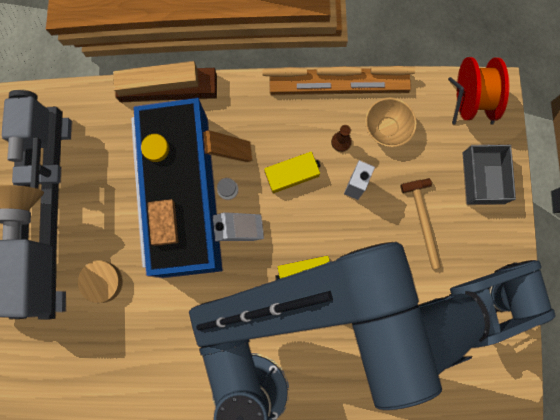

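The side view shows the chest with its plain side hidden. The top view shows the tin at about px (240,226) leaning left on the chest, the jar at (228,187), the offcut at (228,146) and the spare at (360,178). Yellow look-alikes are at (292,172) and (305,266).

Run:
```python
from h import *
d=np.load("top1.npz");W=d["W"];im=d["im"]
hsv=cv2.cvtColor(im,cv2.COLOR_BGR2HSV)
# chest: rim blue, z~.17
m=(hsv[...,0]>100)&(hsv[...,0]<130)&(hsv[...,1]>150)&(abs(W[...,2]-.17)<.012)
m[:, :130]=0;m[:,225:]=0;m[:90]=0;m[285:]=0
r=cv2.minAreaRect(W[m][:,:2].astype(np.float32));print("chest",r,np.median(W[m][:,2]))
print(cv2.boxPoints(r))
for n,(u0,u1,v0,v1) in dict(tin=(208,270,205,245),jar=(215,240,175,200),off=(203,255,128,164),spare=(340,380,155,200),yel2=(270,335,250,285),yel1=(260,325,150,195)).items():
    P=W[v0:v1,u0:u1].reshape(-1,3);b=im[v0:v1,u0:u1].reshape(-1,3)
    k=(P[:,2]>.012); 
    if n in("tin",): k&=(P[:,2]<.162)&(hsv[v0:v1,u0:u1,1].reshape(-1)<70)
    if n=="off":k&=(P[:,2]<.165)
    P=P[k];print(n,k.sum(),P.min(0).round(3),P.max(0).round(3),cv2.boxPoints(cv2.minAreaRect(P[:,:2].astype(np.float32))).round(3).tolist())
    if n=="tin":
        c=P.mean(0);print("n",np.linalg.svd(P-c)[2][2] if len(P)<3000 else 0,c)
for u in range(205,275,5): print(u,W[226,u].round(3),im[226,u])
for v in range(205,248,4): print(v,W[v,250].round(3),im[v,250])
```

```text
chest ((0.5622509121894836, 0.18309858441352844), (0.460780531167984, 0.1809210479259491), 5.645936489105225) 0.16870206844417115
[[0.32407874 0.2504543 ]
 [0.34187788 0.07041092]
 [0.8004231  0.11574286]
 [0.78262395 0.29578626]]
tin 1303 [ 0.419 -0.046  0.013] [0.5   0.085 0.149] [[0.4169999957084656, 0.08100000023841858], [0.4300000071525574, -0.04600000008940697], [0.5, -0.039000000804662704], [0.4880000054836273, 0.08799999952316284]]
n [ 0.06552293  0.69157964 -0.71932214] [0.45601935 0.01934835 0.09436542]
jar 347 [0.55  0.028 0.012] [0.605 0.083 0.052] [[0.5479999780654907, 0.029999999329447746], [0.6019999980926514, 0.026000000536441803], [0.6060000061988831, 0.08100000023841858], [0.5519999861717224, 0.08399999886751175]]
off 1156 [ 0.619 -0.014  0.012] [0.762 0.112 0.165] [[0.6190000176429749, 0.10000000149011612], [0.6299999952316284, -0.01899999938905239], [0.7730000019073486, -0.006000000052154064], [0.7620000243186951, 0.11299999803304672]]
spare 640 [ 0.541 -0.35   0.013] [ 0.62  -0.279  0.164] [[0.5379999876022339, -0.3199999928474426], [0.6019999980926514, -0.351999
[... 859 characters left out ...]
5 124]
245 [0.459 0.001 0.081] [109 116 125]
250 [ 0.461 -0.012  0.067] [106 110 118]
255 [ 0.463 -0.025  0.049] [108 111 120]
260 [ 0.465 -0.038  0.033] [114 111 112]
265 [ 0.469 -0.051 -0.006] [ 62  97 123]
270 [ 0.468 -0.065 -0.   ] [ 83 131 165]
205 [ 0.531 -0.008 -0.003] [ 69 107 136]
209 [ 0.519 -0.008 -0.001] [ 65 101 131]
213 [ 0.508 -0.008 -0.002] [ 68  97 119]
217 [ 0.487 -0.012  0.061] [105 111 119]
221 [ 0.475 -0.012  0.064] [108 114 122]
225 [ 0.464 -0.012  0.061] [109 113 122]
229 [ 0.452 -0.012  0.071] [108 114 123]
233 [ 0.441 -0.012  0.073] [111 116 125]
237 [ 0.431 -0.012  0.065] [110 111 115]
241 [ 0.426 -0.007 -0.001] [ 70 102 128]
245 [ 0.414 -0.007  0.005] [ 60  95 121]
```

```bash
cat >> h.py <<'E'
from scipy.spatial.transform import Rotation as R
e=np.array([.9952,.0984,0]);d=np.array([-.0984,.9952,0]);up=np.array([0,0,1.])
F=np.array([.452,.0813,0]);a=np.radians(30)
def target(out,ztip=.009,ds=0):
    z=d*np.sin(a)-up*np.cos(a);y=e;x=np.cross(y,z)
    return F-d*out+up*ztip+e*ds-.182*z, R.from_matrix(np.c_[x,y,z])
def row(p,r,p0=None,r0=None):
    o=get_obs()
    if p0 is None:p0,r0=np.array(o["position"]),R.from_quat(o["tool_rot"])
    return np.r_[r0.inv().apply(p-p0)/.04,(r0.inv()*r).as_rotvec()].round(3).tolist()
E
python3 - <<'E'
from h import *
p,r=target(.17,.24);print(p,row(p,r))
for t in ((.17,.009),(.085,.009)):
  p2,r2=target(*t);print(p2,row(p2,r2,p,r))
E
```

```text
[ 0.4776824  -0.1784472   0.39761662] [9.022, -6.612, 0.172, 0.323, 0.452, -1.213]
[ 0.4776824  -0.1784472   0.16661662] [-2.888, -0.0, 5.001, 0.0, 0.0, 0.0]
[ 0.4693184  -0.0938552   0.16661662] [-1.047, -0.0, 6.064, 0.0, 0.0, 0.0]
```

Emit:
{"api": "move_arm", "payload": {
  "commands": [
    [[9.02,-6.61,0.17,0.323,0.452,-1.213],[9.02,-6.61,0.17,0.323,0.452,-1.213],[9.02,-6.61,0.17,0.323,0.452,-1.213],[9.02,-6.61,0.17,0.323,0.452,-1.213],[9.02,-6.61,0.17,0.323,0.452,-1.213],[9.02,-6.61,0.17,0.323,0.452,-1.213],[9.02,-6.61,0.17,0.323,0.452,-1.213],[9.02,-6.61,0.17,0.323,0.452,-1.213],[9.02,-6.61,0.17,0.323,0.452,-1.213],[9.02,-6.61,0.17,0.323,0.452,-1.213],[9.02,-6.61,0.17,0.323,0.452,-1.213],[9.02,-6.61,0.17,0.323,0.452,-1.213]]
  ],
  "claw": 0.4
}}

```text
time: 1.6
position: [0.4774, -0.1798, 0.398]
tool_rot: [0.649, 0.715, 0.173, -0.191]
ft_force: [-0.8, 0.5, 0.1]
grip_width: 0.0261
grip_force: 0.0
```

Run:
```python
from h import *
o=get_obs();print(o["time"],o["position"],o["q"],o["grip_width"])
for t in((.17,.24),(.17,.06),(.17,.009),(.085,.009)):print(row(*target(*t)))
c=grab("wrist");t=grab("top");cv2.imwrite("pics/w2.png",np.hstack([cv2.resize(c["pixels"],(400,300)),cv2.resize(t["pixels"],(400,300))]))
```

```text
1.6 [ 0.47736009 -0.17984917  0.39800439] [-0.66952381  0.44355248  1.67132348  0.37168442  1.4161744  -0.89726509] 0.026084075523508693
[0.025, 0.011, 0.025, 0.001, 0.003, -0.001]
[-2.215, 0.009, 3.929, 0.001, 0.003, -0.001]
[-2.849, 0.009, 5.035, 0.001, 0.003, -0.001]
[-1.006, 0.005, 6.092, 0.001, 0.003, -0.001]
```

View pics/w2.png

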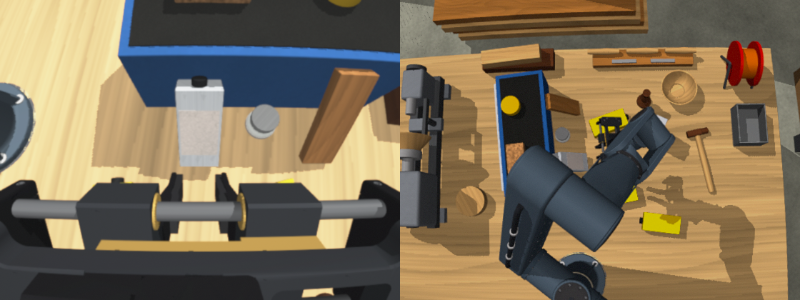

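Wrist view: the tin is at (200,125), centred ahead of the fingers at (172,190) and (230,190). A black cap of a yellow look-alike shows at (118,180) and a yellow edge at (290,181). I'll check the clearance to both.

Run:
```python
from h import *
c=grab("wrist");W=cloud(c);im=c["pixels"];hsv=cv2.cvtColor(im,cv2.COLOR_BGR2HSV)
m=(hsv[...,0]>22)&(hsv[...,0]<35)&(hsv[...,1]>200)&(W[...,2]<.08)&(W[...,2]>-.01)
print(W[m][W[m][:,0]>.5].round(3)[::15] )
P=W[248:258,155:175].reshape(-1,3);P=P[(P[:,2]<.1)];print("cap",P[P[:,2]>.008].round(3)[::6])
d=np.load("top1.npz");W=d["W"];hsv=cv2.cvtColor(d["im"],cv2.COLOR_BGR2HSV)
m=(hsv[...,0]>22)&(hsv[...,0]<35)&(hsv[...,1]>180)&(W[...,2]<.08)&(W[...,2]>.01);m[:240]=0
P=W[m];print(P.min(0),P.max(0),cv2.boxPoints(cv2.minAreaRect(P[:,:2].astype(np.float32))).round(3))
```

```text
[]
cap [[ 0.309 -0.079  0.028]
 [ 0.318 -0.078  0.03 ]
 [ 0.324 -0.077  0.025]
 [ 0.31  -0.08   0.029]
 [ 0.318 -0.079  0.029]
 [ 0.324 -0.078  0.026]
 [ 0.311 -0.081  0.031]
 [ 0.318 -0.08   0.029]
 [ 0.324 -0.079  0.024]
 [ 0.31  -0.083  0.031]
 [ 0.317 -0.082  0.028]
 [ 0.323 -0.081  0.025]
 [ 0.308 -0.084  0.029]
 [ 0.316 -0.083  0.031]
 [ 0.323 -0.082  0.027]
 [ 0.306 -0.085  0.026]
 [ 0.316 -0.085  0.031]
 [ 0.322 -0.084  0.028]
 [ 0.327 -0.083  0.021]
 [ 0.323 -0.085  0.029]
 [ 0.328 -0.084  0.02 ]]
[ 0.31955549 -0.22638307  0.03016246] [ 0.37520412 -0.08404551  0.0545452 ] [[ 0.318 -0.089]
 [ 0.353 -0.232]
 [ 0.385 -0.224]
 [ 0.35  -0.081]]
```

Run:
```python
from h import *
for t in((.16,.06),(.16,.009)):print(row(*target(*t)))
```

```text
[-2.009, 0.003, 4.046, 0.001, 0.003, -0.001]
[-2.643, 0.003, 5.152, 0.001, 0.003, -0.001]
```

Emit:
{"api": "move_arm", "payload": {
  "commands": [
    [[-1.0,0,2.0,0,0,0],[-2.0,0,4.0,0,0,0],[-2.0,0,4.0,0,0,0],[-2.0,0,4.05,0,0,0],[-2.3,0,4.6,0,0,0],[-2.5,0,4.9,0,0,0],[-2.6,0,5.1,0,0,0],[-2.62,0,5.12,0,0,0],[-2.62,0,5.12,0,0,0]]
  ]
}}

```text
time: 2.88
position: [0.4769, -0.168, 0.1688]
tool_rot: [0.649, 0.716, 0.173, -0.19]
ft_force: [0.1, 0.1, -0.2]
grip_width: 0.0262
grip_force: 0.0
```

Run:
```python
from h import *
o=get_obs();print(o["time"],o["ft_force"])
for t in((.16,.009),(.12,.009),(.1,.009),(.09,.009)):print(row(*target(*t)))
c=grab("wrist");cv2.imwrite("pics/w3.png",c["pixels"])
```

```text
2.875 [ 0.13120851  0.09852196 -0.20249896]
[-0.038, -0.007, 0.042, 0.001, 0.003, 0.001]
[0.829, -0.007, 0.54, 0.001, 0.003, 0.001]
[1.263, -0.007, 0.788, 0.001, 0.003, 0.001]
[1.48, -0.007, 0.913, 0.001, 0.003, 0.001]
```

View pics/w3.png

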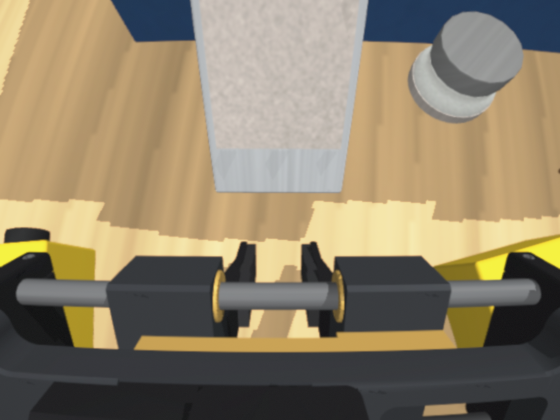

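The tin's base edge is at (217–345, 190), with the fingers at columns 245 and 315, centred on it and clear of the yellow tins. Next I push in.

Emit:
{"api": "move_arm", "payload": {
  "commands": [
    [[0.15,0,0.15,0,0,0],[0.3,0,0.24,0,0,0],[0.45,0,0.32,0,0,0],[0.6,0,0.41,0,0,0],[0.7,0,0.47,0,0,0],[0.8,0,0.53,0,0,0],[0.9,0,0.58,0,0,0],[1.0,0,0.64,0,0,0],[1.1,0,0.69,0,0,0],[1.1,0,0.69,0,0,0]]
  ]
}}

```text
time: 4.18
position: [0.4713, -0.1154, 0.1663]
tool_rot: [0.648, 0.716, 0.173, -0.192]
ft_force: [-0.1, -0.6, -1.2]
grip_width: 0.0263
grip_force: 0.5
```

Run:
```python
from h import *
o=get_obs();print(o["time"],o["ft_force"])
for t in((.11,.008),(.1,.008),(.09,.008),(.085,.008)):print(row(*target(*t)))
c=grab("wrist");cv2.imwrite("pics/w4.png",c["pixels"])
```

```text
4.175 [-0.14006738 -0.64087108 -1.18302319]
[-0.081, 0.004, -0.028, -0.001, 0.001, 0.0]
[0.136, 0.004, 0.097, -0.001, 0.001, 0.0]
[0.353, 0.005, 0.222, -0.001, 0.001, 0.0]
[0.461, 0.005, 0.284, -0.001, 0.001, 0.0]
```

View pics/w4.png

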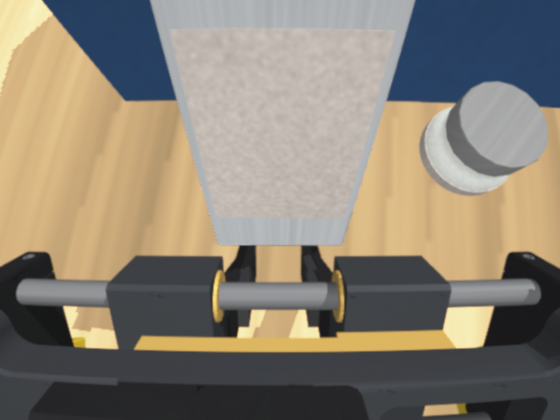

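The tin's edge at (280,245) now rests on both fingertips, and the tin is steeper and still straight. I carry on.

Emit:
{"api": "move_arm", "payload": {
  "commands": [
    [[0.08,0,0.06,0,0,0],[0.16,0,0.11,0,0,0],[0.22,0,0.14,0,0,0],[0.28,0,0.18,0,0,0],[0.33,0,0.21,0,0,0],[0.38,0,0.24,0,0,0],[0.42,0,0.26,0,0,0],[0.46,0,0.28,0,0,0],[0.46,0,0.28,0,0,0],[0.46,0,0.28,0,0,0]]
  ]
}}

```text
time: 5.48
position: [0.4694, -0.0946, 0.1656]
tool_rot: [0.649, 0.716, 0.173, -0.191]
ft_force: [-0.2, 0.3, -0.0]
grip_width: 0.026
grip_force: 0.2
```

Run:
```python
from h import *
o=get_obs();print(o["time"],o["ft_force"])
for t in((.085,.008),(.075,.008),(.16,.008),(.2,.008)):print(row(*target(*t)))
c=grab("wrist");s=grab("side");cv2.imwrite("pics/w5.png",np.hstack([cv2.resize(c["pixels"],(400,300)),cv2.resize(s["pixels"],(400,300))]))
W=cloud(c);
for v in range(40,300,20):
    p=W[v,280];print(v,p[2].round(3),((p-F)@-d).round(3),c["pixels"][v,280])
```

```text
5.475 [-0.21047751  0.32468668 -0.03321478]
[0.017, -0.001, 0.01, 0.0, 0.002, 0.0]
[0.233, -0.001, 0.134, 0.0, 0.002, 0.0]
[-1.609, -0.001, -0.925, 0.0, 0.002, 0.0]
[-2.476, -0.001, -1.423, 0.0, 0.002, 0.0]
40 0.138 0.05 [167 165 162]
60 0.133 0.051 [167 166 162]
80 0.128 0.052 [168 166 163]
100 0.122 0.054 [171 169 166]
120 0.114 0.055 [169 177 184]
140 0.105 0.057 [166 173 181]
160 0.096 0.059 [167 175 182]
180 0.082 0.062 [166 174 181]
200 0.067 0.065 [162 169 176]
220 0.046 0.07 [164 172 179]
240 0.017 0.076 [174 171 168]
260 0.001 0.086 [138 192 223]
280 0.002 0.098 [135 188 220]
```

View pics/w5.png

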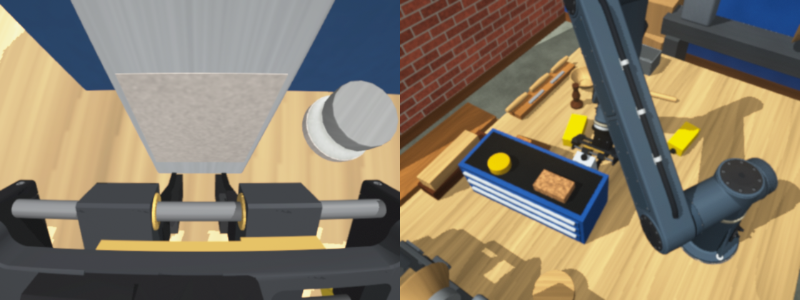

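Left: the tin is now steep, with its base edge at (200,172) against the fingertips. The depth readings give about 12° of lean, so I'll push a little further and then back off slowly so it settles.

Emit:
{"api": "move_arm", "payload": {
  "commands": [
    [[0.05,0,0.03,0,0,0],[0.1,0,0.06,0,0,0],[0.15,0,0.09,0,0,0],[0.2,0,0.11,0,0,0],[0.2,0,0.11,0,0,0],[0.2,0,0.11,0,0,0],[0.2,0,0.11,0,0,0]]
  ]
}}

```text
time: 6.45
position: [0.4685, -0.0856, 0.1657]
tool_rot: [0.649, 0.716, 0.173, -0.191]
ft_force: [-0.2, 0.4, -0.5]
grip_width: 0.026
grip_force: 0.0
```

Run:
```python
from h import *
o=get_obs();print(o["time"],o["ft_force"])
for t in((.085,.008),(.16,.008)):print(row(*target(*t)))
c=grab("wrist")
W=cloud(c);
for v in range(40,270,20):
    p=W[v,280];print(v,p[2].round(3),((p-F)@-d).round(3))
```

```text
6.45 [-0.20314824  0.43137597 -0.54906275]
[-0.181, -0.001, -0.101, 0.0, 0.002, 0.0]
[-1.807, -0.001, -1.035, 0.0, 0.002, 0.0]
40 nan nan
60 nan nan
80 nan nan
100 nan nan
120 nan nan
140 nan nan
160 0.137 0.067
180 0.125 0.067
200 0.108 0.067
220 0.079 0.067
240 0.017 0.067
260 0.001 0.077
```

The tin is upright, with its outer face vertical at 67 mm, which leaves a gap of about 21 mm. Next I retreat gently: straight out, then up.

Emit:
{"api": "move_arm", "payload": {
  "commands": [
    [[-0.1,0,-0.06,0,0,0],[-0.3,0,-0.17,0,0,0],[-0.6,0,-0.34,0,0,0],[-1.0,0,-0.57,0,0,0],[-1.5,0,-0.86,0,0,0],[-1.8,0,-1.03,0,0,0],[-1.5,0,-2.5,0,0,0],[-0.5,0,-4.0,0,0,0],[0.5,0,-5.5,0,0,0],[0.7,0,-6.0,0,0,0],[0.7,0,-6.0,0,0,0],[0.7,0,-6.0,0,0,0]]
  ]
}}

```text
time: 8.0
position: [0.4774, -0.1806, 0.3872]
tool_rot: [0.649, 0.716, 0.173, -0.191]
ft_force: [0.0, -0.7, 0.1]
grip_width: 0.0265
grip_force: 0.0
```

Run:
```python
from h import *
o=get_obs();print(o["time"],o["ft_force"],o["joint_velocities"].round(3),o["position"])
c=grab("wrist");cv2.imwrite("pics/w6.png",c["pixels"])
W=cloud(c);P=W.reshape(-1,3);s=(P-F)@e;q=(P-F)@-d
k=(abs(s)<.05)&(q>.003)&(q<.12)&(P[:,2]>.138)&(P[:,2]<.15)
print(k.sum(),q[k].min(),q[k].max(),s[k].min(),s[k].max(),np.median(P[k,2]))
```

```text
8.0 [ 0.01833448 -0.74258928  0.05196554] [0.001 0.029 0.015 0.002 0.002 0.002] [ 0.47739744 -0.18057574  0.38724903]
2741 0.021759407117979003 0.06728216574666389 -0.035126303475291096 0.03445355202875734 0.1465755596930997
```

View pics/w6.png

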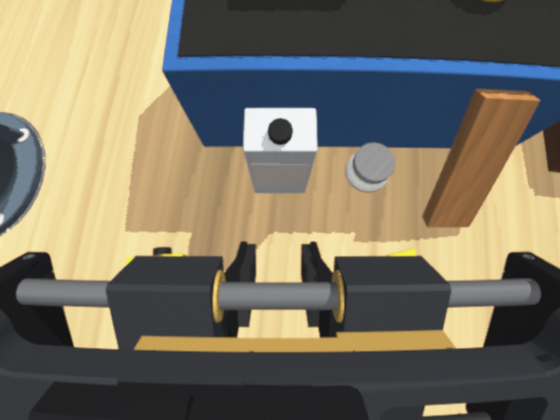

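The tin stands upright at (280,150), shoulder level at 0.146 m and about 22 mm from the chest. The offcut at (480,160) and the jar look undisturbed.

```bash
python3 -c "
from rig import *
print(hand_in())"
```

```text
the job is handed in; nothing more can be done
None
```

The tin stands upright on its base about 22 mm from the chest; the arm touched only the tin and is clear of everything, and the job was handed in at about 8 s, with no verdict returned.

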